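Charge the ball mill and shut its lid

TASK

Load the ball mill: pour all eight white grinding balls from the steel beaker into the mill's steel pot, tipping the beaker low over the pot so that every ball ends up in it, then stand the empty beaker back upright on the worktop. Then swing the mill's lid over and push it down until it snaps past its catch and is fully shut. Leave the bottle, the timer and the red carton where they are.

Things in the scene. Friction and masses are not known exactly. Their poses are not given: they have to be found in the camera images.
- beaker_center (a point): Centre, half-way up, of the loose round steel beaker (open top, no spout or handle, about 120 g): 85 mm tall, outer diameter 54 mm near the foot, 57 mm half-way up, 63 mm at the flared rim, wall 2.5 mm, floor 3 mm. z is its axis, up towards the mouth. It stands on the worktop (this point 42.5 mm above it) and holds the eight balls in its lower 35 mm.
- beaker_rim (a point): Centre of the beaker's mouth, 85 mm above its underside; same axes.
- pot_mouth (a point): Centre of the open mouth of the mill's round steel pot, at rim height, 103 mm above the worktop. The pot is 88 mm outside, 78 mm inside, its floor 57 mm below the rim, which stands 18 mm proud of the mill's deck. Frame of the mill: x from its front to its rear (towards the lid's hinge), y to its left, z up.
- mill: The fixed white and grey ball mill, a box 210 mm (x) by 180 mm (y); origin under its middle, on the worktop; x from its front (control panel) to its rear. Flat deck 85 mm above the worktop. The pot's axis is 16 mm in front of the middle. A small aluminium catch block, 24 mm wide, stands on the deck 78 to 91 mm in front of the middle, 25 mm high.
- lid (a joint): Angle of the mill's lid about its rear hinge, rad: 0 = fully shut, 1.57 = upright, grows as it opens (stop at 1.95). Starts near upright. A stiff hinge (0.45 N m of friction) keeps the lid wherever it is left. At about 0.05 rad a spring ball catch on the deck meets a ridge inside the lid's front; some 8 to 10 N downward at the front edge takes it past and it snaps to 0.
- lid_front (a point): Middle of the upper face of the black finger lip on the lid's free edge, 209 mm from the hinge axis. The lid is a white hood 203 mm long, 176 mm wide, 30 mm deep, open beneath; the lip is 74 mm wide and stands 14 mm out of its front. In this frame x points to the hinge, z out of the lid's top; the flat top starts 6 mm along +x from here and lies 10 mm higher along z.
- lid_hinge (a point): Middle of the lid's hinge axis, 89 mm above the worktop, 114 mm behind the pot's axis; y is along the axis. The frame turns with the lid: -x points along the lid to its front, z out of its top face (30 mm from the axis along z). Furniture nearby: a tall incubator, 0.44 m high, front face at x = 0.63 from y = -0.07 to 0.32; stacked cartons, taller, right of y = -0.45.
- bottle_center (a point): Centre (half-way up) of a translucent bottle with a blue cap, 65 mm across, 145 mm tall, standing loose; leave it.
- timer_center (a point): Centre of a small white lab timer, 62 x 66 x 18 mm, lying loose; leave it.
- carton_center (a point): Centre of a small red carton, 58 x 105 x 30 mm, lying loose; leave it.
- ball_0: Centre of one of the eight loose white ceramic grinding balls, 15 mm in diameter, 11 g; all start in the beaker and roll freely.
- ball_1: Centre of one of the eight loose white ceramic grinding balls, 15 mm in diameter, 11 g; all start in the beaker and roll freely.
- ball_2: Centre of one of the eight loose white ceramic grinding balls, 15 mm in diameter, 11 g; all start in the beaker and roll freely.
- ball_3: Centre of one of the eight loose white ceramic grinding balls, 15 mm in diameter, 11 g; all start in the beaker and roll freely.
- ball_4: Centre of one of the eight loose white ceramic grinding balls, 15 mm in diameter, 11 g; all start in the beaker and roll freely.
- ball_5: Centre of one of the eight loose white ceramic grinding balls, 15 mm in diameter, 11 g; all start in the beaker and roll freely.
- ball_6: Centre of one of the eight loose white ceramic grinding balls, 15 mm in diameter, 11 g; all start in the beaker and roll freely.
- ball_7: Centre of one of the eight loose white ceramic grinding balls, 15 mm in diameter, 11 g; all start in the beaker and roll freely.

How it is judged:
On the way, in this order (a step that is already met when the one before it is completed fails the run):
1. the beaker is tipped by more than 57 degrees with the centre of its mouth over the pot (within 80 mm of the pot's axis) and low, less than 240 mm above the worktop (angle between beaker_rim's own z axis and vertical above 1 rad and horizontal distance between beaker_rim and pot_mouth below 0.08 m and height (world z) of beaker_rim below 0.24 m), for 0.05 s.
2. all eight balls lie in the pot (horizontal distance between each of ball_0, ball_1, ball_2, ball_3, ball_4, ball_5, ball_6, ball_7 and pot_mouth below 0.042 m and height (world z) of each of ball_0, ball_1, ball_2, ball_3, ball_4, ball_5, ball_6, ball_7 below 0.095 m), for 0.2 s.
3. the emptied beaker stands upright on the worktop while the lid is still open (height (world z) of beaker_center below 0.048 m and angle between beaker_center's own z axis and vertical below 0.12 rad and value of joint lid above 0.3 rad), for 0.2 s.
4. the lid is past its catch and shut (value of joint lid below 0.02 rad), for 0.2 s.
At the end, for the whole second after the job is handed in: All eight balls lie in the pot (centres within 42 mm of its axis and below its rim, less than 95 mm above the worktop), the lid is shut past its catch (under 0.02 rad), and the beaker stands upright (within 0.12 rad) on the worktop; the bottle, timer and carton are where they stood (all of step 2 and value of joint lid below 0.02 rad and height (world z) of beaker_center between 0.038 and 0.048 m and angle between beaker_center's own z axis and vertical below 0.12 rad); the robot touches nothing.
It fails at once if a bystander (bottle, timer, carton) is shifted by more than 30 mm or knocked over (distance of any of bottle_center, timer_center, carton_center from where it was at the start of the episode above 0.03 m).
It also fails if it takes over 72 s, if anything falls off the work surface, if the arm or the gripper's body presses on something with over 40 N, if the wrist force passes 120 N, or if a joint passes its speed limit or range.

ROBOT

A 7-joint arm with a two-finger parallel gripper is mounted at the origin on a cart in front of the work surface, level with it; the furniture and walls round the work are solid. World frame = base frame: x ahead of the robot, y to its left, z up, the work surface at z = 0. Lengths are in m, angles in rad, forces in N, time in s.
With the tool pointing down it reaches from about 0.4 to 0.85 m from the base axis. Payload 4.4 kg.
Tool frame: the origin (TCP) lies at the very end of the fingers, on their centre line; the grasp point (between the pads) lies 19 mm behind it; z points along the fingers, y is the line along which they close (so a half turn about z gives the same grasp; the last joint's range is limited). The gripper opens to 94 mm and grips with 3 to 60 N. Pads are 16 mm wide; open, the fingers measure 119 mm over their backs; the gripper's body (75 mm by 177 mm) begins 78 mm behind the grasp point.
Start: joints at [-1.386, 0.628, 0.038, 1.517, -0.027, 0.996, -0.02], TCP at [0.161, 0.63, 0.205] pointing down, gripper open.
Joint ranges: [-3.06, 3.06], [-0.37, 2.12], [-1.25, 1.32], [0.18, 2.47], [-1.1, 4.24], [0.23, 1.98], [-2.94, 2.94]. Speed limits (rad/s): [2.57, 2.57, 3.14, 3.14, 3.14, 3.14, 3.14].

INTERFACE

Orientations are given as a unit quaternion [x, y, z, w].
In Python, from rig import monitor, optics, env gives the robot as it stands.
- The arm moves only by the tool send_rows, never from a script. Its argument "deltas" is one flat list of numbers, 5 for each row, row after row: the opening, from -1 (shut) to 1 (fully open), then the shift along the world's x, y, z in mm, then the turn about the world's z in rad. In form: [grip, tx, ty, tz, spin, grip, tx, ty, tz, spin, ...]. A call has 1 to 10 rows; each row is the pose to reach, as a shift and turn from the pose commanded when the call began; what a row does not reach only later rows make up. A row lasts 1/10 s, in which the tool goes at most 50 mm and 8.59 degrees, less where a joint would pass 70% of its speed; a pose out of reach is approached as far as the arm can. A call with a gripper value outside its range is refused whole. The fingers move at their own pace and stop on an object; "force" is the grip in N (left out, the last holds). Time passes only in rows, so rows that repeat a pose let the fingers close. It gives the time, the measured TCP pose, the force, the opening and the grip force at its end, in the units of the state.
- monitor.get_state(): the state, without advancing time (a new reading comes with each control period).
- optics.read_camera(name): name is "side" or "top" or "wrist"; returns (picture, depth): 420x560x3 uint8, red, green, blue; 420x560 float32, m along the optical axis (not along the pixel's ray), 0 where there is no reading.
- optics.camera_params(name): a dict with "mtx" (3x3 intrinsics, pixels), "distortion" ([k1, k2, p1, p2, k3] as OpenCV has them; the pictures are not rectified), "extrinsics" (4x4, takes a point from camera to world coordinates); the wrist camera has in their place "hand_eye" (4x4, takes a point from camera to tool coordinates, whose origin is the TCP and whose axes are the flange's). Camera axes: x right, y up, looking along -z (the intrinsics and any distortion apply to the point x, -y, -z); pixel columns grow to the right and rows downward; lengths in m; the calibration is good to about 2 mm. A picture is of the moment at which its call begins: read the wrist's pose just before it. camera_params takes no time and is no camera call.
- env.job_done(): hands the job in; it is judged then, once.
The state is a dict: "time": time; "joint_pos": joint angles; "dq": joint speeds; "tau": joint torques, N m; "ee_pos": TCP position; "tcp_rot": TCP orientation; "ft_force": force on the tool from outside, world axes, zero at the start; "moment": the same for the moment, N m; "grip_width": finger opening in m; "grip_force": force on a finger pad.
Only numpy, scipy, OpenCV 4.12 (cv2) and the standard library are available. Lean on these libraries where they do the work, as an engineer would, in place of code of your own. Each camera call takes 0.05 s, during which the arm holds its last target. There are 200 camera calls.

## Working session

There is one attempt and no reset: what is moved stays moved. The work goes in short steps, Python scripts to look and compute and a tool call to move; the robot and the scene stay as the last step left them, time stands still between calls to the robot, and variables do not carry over. Pictures are saved under pics/ and viewed, at most 10 in all, crops included, and the job is handed in when it is done.

Besides the shell and the picture viewer there is one more tool, called after "Emit:" by a JSON object that holds its "fn" and its "kwargs". send_rows: Moves the arm, as the interface text tells. Its arguments: {"type":"object","properties":{"deltas":{"type":"array"},"force":{"type":"number"}},"required":["deltas"]}

```bash
mkdir -p pics; cat > h.py <<'E'
import numpy as np, cv2
from rig import monitor, optics, env
from scipy.spatial.transform import Rotation as R
def T(s):
    M=np.eye(4); M[:3,:3]=R.from_quat(s["tcp_rot"]).as_matrix(); M[:3,3]=s["ee_pos"]; return M
def shot(name):
    s=monitor.get_state(); im,d=optics.read_camera(name); p=optics.camera_params(name)
    X=p["extrinsics"] if "extrinsics" in p else T(s)@np.array(p["hand_eye"])
    return im,d,np.array(p["mtx"]),np.array(p["distortion"]),np.array(X)
def world(d,K,D,X):
    h,w=d.shape; u,v=np.meshgrid(np.arange(w),np.arange(h))
    n=cv2.undistortPoints(np.stack([u,v],-1).reshape(-1,1,2).astype(np.float64),K,D).reshape(h,w,2)
    P=np.stack([n[...,0]*d,-n[...,1]*d,-d],-1)
    W=P@X[:3,:3].T+X[:3,3]; W[d<=0]=np.nan; return W
E
python3 - <<'E'
from h import *
s=monitor.get_state(); print(s)
for n in("top","side"):
    im,d,K,D,X=shot(n); cv2.imwrite(f"pics/{n}0.png",im[...,::-1]); np.savez(f"{n}0.npz",im=im,W=world(d,K,D,X)); print(n,X.round(3).tolist())
E
```

```text
{'time': 0.0, 'joint_pos': array([-1.38581199,  0.62935013,  0.03843578,  1.51836078, -0.02699349,
        0.99631324, -0.02003158]), 'dq': array([ 3.30915115e-04,  1.54368584e-06,  3.51724100e-04, -1.02790632e-04,
       -1.10664610e-04, -9.24646505e-04, -6.33490383e-04]), 'tau': array([ 1.46225589e-04, -5.49719918e+01,  1.14349488e+00, -1.86637580e+01,
       -5.22258505e-02,  2.34504766e-02,  1.44300084e-04]), 'ee_pos': array([0.16110958, 0.62901888, 0.20455375]), 'tcp_rot': array([ 1.25075129e-01,  9.92146812e-01, -9.50922382e-04, -1.06095274e-04]), 'ft_force': array([0.23080902, 0.23155344, 0.55972288]), 'moment': array([-0.02621331,  0.02216201,  0.02251009]), 'grip_force': 0.0, 'grip_width': 0.09381551835551401}
top [[-0.014, 0.985, -0.171, 0.375], [-1.0, -0.013, 0.007, 0.034], [0.004, 0.171, 0.985, 1.014], [0.0, 0.0, 0.0, 1.0]]
side [[-0.999, -0.027, 0.023, 0.531], [0.034, -0.514, 0.857, 1.089], [-0.012, 0.857, 0.515, 0.712], [0.0, 0.0, 0.0, 1.0]]
```

View pics/top0.png

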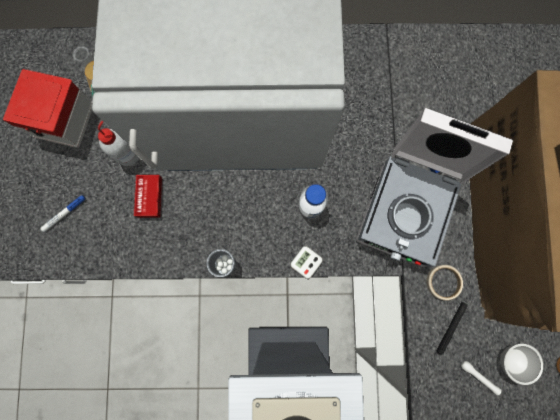

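View pics/side0.png

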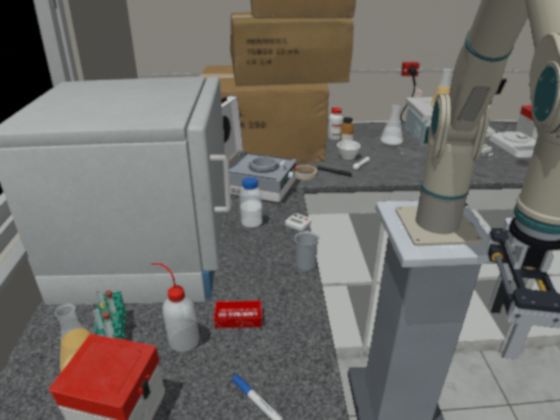

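The top picture shows the beaker at px (221,263), the mill's pot at (409,215), the catch at (403,243), the raised lid from (425,115) to (508,150), the timer at (307,262), the bottle at (314,200) and the carton at (148,196).

```bash
python3 - <<'E'
from h import *
f=np.load("top0.npz"); W=f["W"]; im=f["im"]
def at(u,v): return W[v,u].round(3)
for n,p in dict(table=(250,230),deckL=(385,200),deckR=(440,225),potfloor=(409,218),catch=(403,243),timer=(307,262),bottle=(316,193),carton=(148,196),lidtopL=(428,115),lidtopR=(505,148),lip=(468,128)).items(): print(n,at(*p))
def box(sel,u0,u1,v0,v1):
    m=np.zeros(W.shape[:2],bool); m[v0:v1,u0:u1]=sel[v0:v1,u0:u1]; return m
Z=W[...,2]
m=box((Z>.075)&(Z<.095),195,250,240,290); (c,r)=cv2.minEnclosingCircle(W[m][:,:2].astype(np.float32)); print("beaker rim",np.round(c,4),r,m.sum())
m=box((Z>.097)&(Z<.109),380,440,190,240); (c,r)=cv2.minEnclosingCircle(W[m][:,:2].astype(np.float32)); print("pot rim",np.round(c,4),r,m.sum())
m=box((Z>.080)&(Z<.091),355,470,150,275); b=cv2.minAreaRect(W[m][:,:2].astype(np.float32)); print("deck",b,m.sum()); print(cv2.boxPoints(b).round(3).tolist())
m=box((Z>.105)&(Z<.118),385,420,230,260); print("catch",np.nanmedian(W[m],0),m.sum())
m=box((Z>.27),395,515,100,165); b=cv2.minAreaRect(W[m][:,:2].astype(np.float32)); print("lidtop",cv2.boxPoints(b).round(3).tolist(),W[m].max(0),m.sum())
for n,(u0,u1,v0,v1,zl,zh) in dict(timer=(285,330,240,285,.01,.03),bottle=(290,335,180,230,.03,.2),carton=(130,165,170,222,.02,.04)).items():
    m=box((Z>zl)&(Z<zh),u0,u1,v0,v1); print(n,cv2.boxPoints(cv2.minAreaRect(W[m][:,:2].astype(np.float32))).round(3).tolist())
E
```

```text
table [0.502 0.107 0.002]
deckL [ 0.558 -0.215  0.085]
deckR [ 0.497 -0.34   0.086]
potfloor [ 0.52  -0.281  0.048]
catch [ 0.454 -0.243  0.112]
timer [ 0.419 -0.033  0.016]
bottle [ 0.564 -0.048  0.145]
carton [0.587 0.359 0.029]
lidtopL [ 0.681 -0.252  0.292]
lidtopR [ 0.615 -0.394  0.291]
lip [ 0.65  -0.32   0.304]
beaker rim [0.4174 0.1705] 0.03139214962720871 159
pot rim [ 0.5086 -0.2692] 0.056249648332595825 306
deck ((0.5419512987136841, -0.27929529547691345), (0.18016517162322998, 0.23102183640003204), 67.84947967529297) 5121
[[0.4009999930858612, -0.3190000057220459], [0.6150000095367432, -0.4059999883174896], [0.6830000281333923, -0.23899999260902405], [0.4690000116825104, -0.15199999511241913]]
catch [ 0.45472923 -0.24454126  0.10946463] 73
lidtop [[0.6029999852180481, -0.4000000059604645], [0.6330000162124634, -0.41200000047683716], [0.6980000138282776, -0.24699999392032623], [0.6679999828338623, -0.23499999940395355]] [ 0.69640131 -0.2377602   0.30783553] 1462
timer [[0.375, -0.03400000184774399], [0.42500001192092896, -0.07400000095367432], [0.46299999952316284, -0.027000000700354576], [0.4129999876022339, 0.013000000268220901]]
bottle [[0.5189999938011169, -0.06300000101327896], [0.5699999928474426, -0.08500000089406967], [0.5960000157356262, -0.027000000700354576], [0.5440000295639038, -0.004000000189989805]]
carton [[0.5350000262260437, 0.3330000042915344], [0.640999972820282, 0.3319999873638153], [0.6420000195503235, 0.3919999897480011], [0.5360000133514404, 0.3930000066757202]]
```

Emit:
{"fn": "send_rows", "kwargs": {"deltas": [1,40,-70,0,-0.02,1,70,-120,0,-0.04,1,90,-165,0,-0.06,1,115,-205,0,-0.08,1,140,-250,0,-0.1,1,165,-295,0,-0.12,1,190,-340,0,-0.135,1,215,-385,0,-0.135,1,240,-430,0,-0.135,1,256,-458,0,-0.135], "force": 20}}

```text
time: 1.1
ee_pos: [0.4056, 0.1914, 0.2055]
tcp_rot: [0.192, 0.981, 0.0, -0.0]
ft_force: [1.2, 0.3, -0.4]
grip_width: 0.0941
grip_force: 0.0
```

Emit:
{"fn": "send_rows", "kwargs": {"deltas": [1,0,0,0,0,1,0,0,0,0,1,0,0,0,0]}}

```text
time: 1.4
ee_pos: [0.4044, 0.1945, 0.2053]
tcp_rot: [0.191, 0.982, 0.0, -0.0]
ft_force: [-1.1, 0.0, -0.2]
grip_width: 0.094
grip_force: 0.0
```

Emit:
{"fn": "send_rows", "kwargs": {"deltas": [1,13,-24,0,0,1,13,-24,-40,0,1,13,-24,-70,0,1,13,-24,-70,0,1,13,-24,-70,0]}}

```text
time: 1.9
ee_pos: [0.4175, 0.1706, 0.1356]
tcp_rot: [0.19, 0.982, -0.0, -0.001]
ft_force: [-0.9, -0.4, 0.9]
grip_width: 0.0939
grip_force: 0.0
```

```bash
python3 - <<'E'
from h import *
s=monitor.get_state(); print(s["ee_pos"],R.from_quat(s["tcp_rot"]).as_matrix().round(3).tolist())
im,d,K,D,X=shot("wrist"); cv2.imwrite("pics/w1.png",im[...,::-1]); W=world(d,K,D,X); Z=W[...,2]
m=(Z>.078)&(Z<.092)&(np.hypot(W[...,0]-.417,W[...,1]-.17)<.045)
(c,r)=cv2.minEnclosingCircle(W[m][:,:2].astype(np.float32)); print(c,r,m.sum(),W[m].mean(0))
E
```

```text
[0.4174654  0.17057695 0.13557677] [[-0.928, 0.374, -0.001], [0.374, 0.928, -0.0], [0.001, -0.001, -1.0]]
(0.4171225428581238, 0.16960865259170532) 0.03134872391819954 1387 [0.41971408 0.16847525 0.08265014]
```

View pics/w1.png

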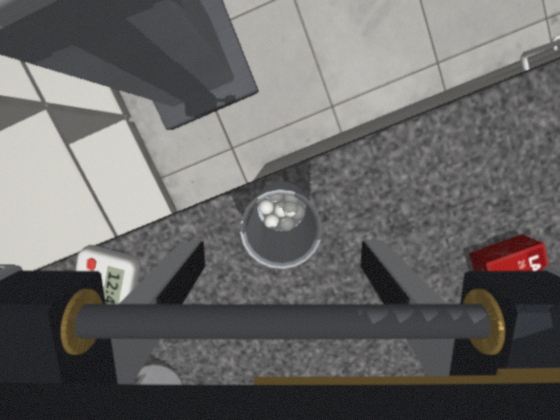

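The wrist view shows the beaker at px (281,229) centred between the open fingers, with the balls inside. Wrist and top measurements agree to 1 mm.

Emit:
{"fn": "send_rows", "kwargs": {"deltas": [1,0,-1,-35,0,1,0,-1,-70,0,1,0,-1,-104,0,1,0,-1,-104,0,-0.5,0,-1,-104,0,-0.5,0,-1,-104,0,-0.5,0,-1,-104,0,-0.5,0,-1,-104,0,-0.5,0,-1,-104,0,-0.5,0,-1,-104,0], "force": 20}}

```text
time: 2.95
ee_pos: [0.419, 0.1688, 0.0325]
tcp_rot: [0.192, 0.981, 0.001, 0.001]
ft_force: [-1.2, -0.1, 8.8]
grip_width: 0.0598
grip_force: 20.0
```

Emit:
{"fn": "send_rows", "kwargs": {"deltas": [-0.5,0,0,10,0,-0.5,0,0,30,0,-0.5,0,0,60,0,-0.5,0,0,100,0,-0.5,0,0,130,0,-0.5,0,0,150,0,-0.5,0,0,150,0]}}

```text
time: 3.65
ee_pos: [0.4195, 0.1688, 0.1841]
tcp_rot: [0.192, 0.981, 0.002, 0.002]
ft_force: [0.5, 0.5, -3.0]
grip_width: 0.0593
grip_force: 20.0
```

Emit:
{"fn": "send_rows", "kwargs": {"deltas": [-0.5,5,-15,0,0,-0.5,5,-45,0,0,-0.5,5,-85,0,0,-0.5,5,-130,0,0,-0.5,5,-175,0,0,-0.5,0,-220,0,0,-0.5,0,-265,0,0,-0.5,0,-310,0,0,-0.5,-3,-350,0,0,-0.5,-6,-380,0,0]}}

```text
time: 4.65
ee_pos: [0.4105, -0.2143, 0.1802]
tcp_rot: [0.193, 0.981, -0.0, -0.001]
ft_force: [0.1, -0.4, -2.0]
grip_width: 0.0597
grip_force: 20.0
```

Emit:
{"fn": "send_rows", "kwargs": {"deltas": [-0.5,0,-10,0,0,-0.5,0,-16,0,0,-0.5,0,-16,0,0,-0.5,0,-16,0,0]}}

```text
time: 5.05
ee_pos: [0.4122, -0.2259, 0.1811]
tcp_rot: [0.191, 0.982, 0.001, -0.001]
ft_force: [-0.3, 1.2, -2.0]
grip_width: 0.0597
grip_force: 20.0
```

```bash
cat >> h.py <<'E'
P0=np.array([.5174,-.269]); ux=np.array([.9265,-.3762]); uy=np.array([.3762,.9265])
def mill(p):
    d=np.asarray(p)[...,:2]-P0; return np.stack([d@ux,d@uy,np.asarray(p)[...,2]],-1)
E
python3 - <<'E'
from h import *
s=monitor.get_state(); print(s["ee_pos"],mill(s["ee_pos"]).round(4),s["tcp_rot"])
ims=[]
for n in("side","top"):
    im,d,K,D,X=shot(n); ims.append(im)
    if n=="top":
        W=world(d,K,D,X); M=mill(W)
        m=(M[...,2]>.105)&(M[...,2]<.115)&(abs(M[...,1])<.02)&(M[...,0]>-.09)&(M[...,0]<-.05); print("catch",M[m].min(0),M[m].max(0),m.sum())
        m=(M[...,2]>.05)&(M[...,2]<.068)&(np.hypot(M[...,0],M[...,1])<.03); print(m.sum())
        # pot inner floor check
        m=(M[...,2]>.04)&(M[...,2]<.052)&(np.hypot(M[...,0],M[...,1])<.05); print("floor",M[m].min(0),M[m].max(0))
a=cv2.resize(ims[0][120:250,200:360],None,fx=2.5,fy=2.5); b=cv2.resize(ims[1][140:290,340:500],None,fx=2.5,fy=2.5)
c=np.zeros((375,800,3),np.uint8); c[:325,:400]=a; c[:375,400:]=b; cv2.imwrite("pics/c2.png",c[...,::-1])
E
```

```text
[ 0.41216364 -0.22587932  0.18105486] [-0.1137  0.0004  0.1811] [ 1.90610701e-01  9.81665302e-01  6.24060036e-04 -6.37449438e-04]Traceback (most recent call last):
  File "<stdin>", line 8, in <module>
    return umr_minimum(a, axis, None, out, keepdims, initial, where)
ValueError: zero-size array to reduction operation minimum which has no identity
```

```bash
python3 - <<'E'
from h import *
W=np.load("top0.npz")["W"]; M=mill(W); Z=M[...,2]; rr=np.hypot(M[...,0],M[...,1])
m=(Z>.105)&(Z<.115)&(abs(M[...,1])<.03)&(M[...,0]>-.1)&(M[...,0]<-.045); print("catch",np.percentile(M[m],[5,50,95],axis=0).round(4).tolist())
m=(Z>.099)&(Z<.107)&(rr<.052); print("rim c",cv2.minEnclosingCircle(M[m][:,:2].astype(np.float32)))
m=(Z>.04)&(Z<.053)&(rr<.05); print("floor",M[m].min(0).round(4),M[m].max(0).round(4))
E
```

```text
catch [[-0.074, -0.0116, 0.1062], [-0.0675, -0.0002, 0.1098], [-0.0611, 0.0102, 0.1122]]
rim c ((0.002076628850772977, -0.00091375014744699), 0.04448629170656204)
floor [-0.0236 -0.0403  0.0409] [0.042  0.0257 0.0529]
```

Emit:
{"fn": "send_rows", "kwargs": {"deltas": [-0.5,0,0,-25,0,-0.5,0,0,-50,0,-0.5,0,0,-54,0,-0.5,4,-2,-54,0,-0.5,9,-4,-54,0,-0.5,12,-5,-53,0,-0.5,15,-6,-50.5,0,-0.5,18,-7,-49,0,-0.5,20,-8,-47.5,0,-0.5,20,-8,-47.5,0]}}

```text
time: 6.15
ee_pos: [0.4326, -0.2358, 0.1344]
tcp_rot: [0.192, 0.981, 0.0, 0.0]
ft_force: [-1.7, 1.3, -0.6]
grip_width: 0.0598
grip_force: 20.0
```

```bash
cat >> h.py <<'E'
def look(fn):
    s=monitor.get_state(); print(s["time"],mill(s["ee_pos"]).round(4),s["ft_force"].round(1),s["grip_width"])
    a=shot("side")[0]; b=shot("top")[0]
    c=np.zeros((400,800,3),np.uint8); c[:400,:400]=cv2.resize(a[110:210,220:320],(400,400),interpolation=cv2.INTER_CUBIC); c[:,400:]=cv2.resize(b[130:290,340:500],(400,400)); cv2.imwrite(fn,c[...,::-1])
E
python3 -c "
from h import *
look('pics/l1.png')"
```

```text
6.15 [-0.091  -0.0011  0.1344] [-1.7  1.3 -0.6] 0.05976671890228479
```

View pics/l1.png

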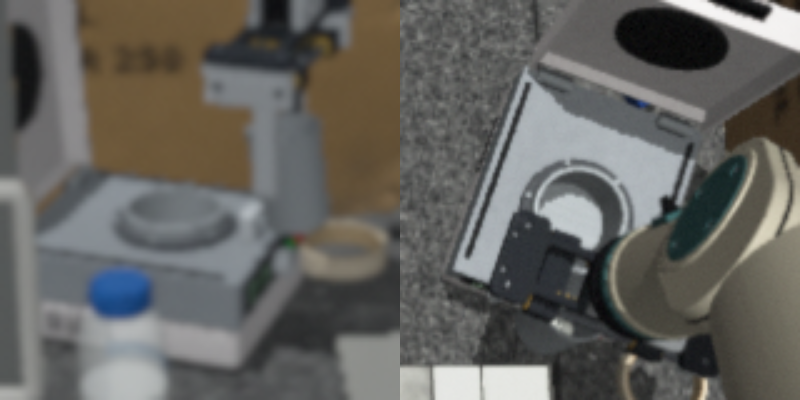

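The side view shows the beaker at crop (300,170) starting to tip towards the pot against the catch, as planned.

Emit:
{"fn": "send_rows", "kwargs": {"deltas": [-0.5,4,-1,1,0,-0.5,7.5,-2,2,0,-0.5,10.5,-3.5,2.4,0,-0.5,14.5,-5,2.7,0,-0.5,18,-6.5,2.6,0,-0.5,21.5,-8,2.2,0,-0.5,25,-9.5,1.5,0,-0.5,29,-11,0.5,0,-0.5,32.5,-12,-1,0,-0.5,32.5,-12,-1,0]}}

```text
time: 7.25
ee_pos: [0.4656, -0.2483, 0.1331]
tcp_rot: [0.192, 0.981, -0.0, 0.001]
ft_force: [-0.8, 0.6, 1.3]
grip_width: 0.0596
grip_force: 20.0
```

```bash
python3 -c "
from h import *
look('pics/l2.png')"
```

```text
7.25 [-0.0558 -0.0003  0.1331] [-0.8  0.6  1.3] 0.05963918965592376
```

View pics/l2.png

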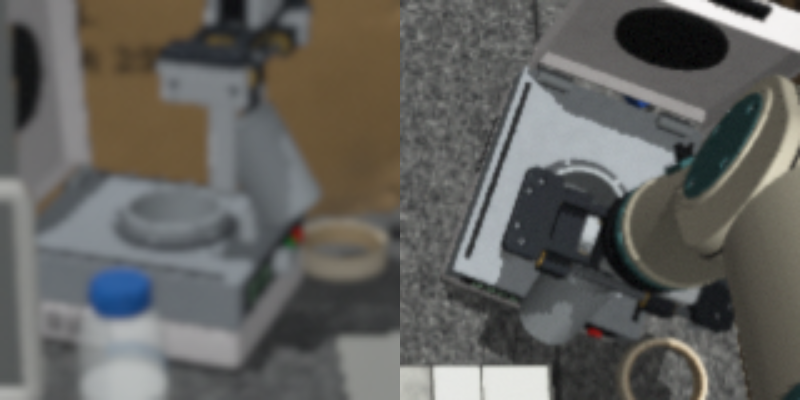

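The beaker is now about 55° over, with its foot at crop (300,190) resting behind the catch; I continue to horizontal and beyond.

Emit:
{"fn": "send_rows", "kwargs": {"deltas": [-0.5,3,-1,-1.5,0,-0.5,5.5,-2.5,-3.5,0,-0.5,7.5,-3,-4.5,0,-0.5,9.5,-4,-6,0,-0.5,9.5,-4,-6,0,-0.5,11,-4.5,-8,0,-0.5,13,-5,-10,0,-0.5,15,-6,-12.5,0,-0.5,16.5,-7,-14.5,0,-0.5,16.5,-7,-14.5,0]}}

```text
time: 8.35
ee_pos: [0.4812, -0.255, 0.1182]
tcp_rot: [0.192, 0.981, -0.0, -0.0]
ft_force: [-0.1, 0.3, 3.3]
grip_width: 0.0596
grip_force: 20.0
```

Emit:
{"fn": "send_rows", "kwargs": {"deltas": [-0.5,0,0,0,0,-0.5,0,0,0,0,-0.5,1,-0.5,-2,0,-0.5,2,-1,-3.5,0,-0.5,3,-1,-5,0,-0.5,4,-1.5,-7,0,-0.5,4,-1.5,-7,0,-0.5,4,-1.5,-7,0,-0.5,4,-1.5,-7,0]}}

```text
time: 9.25
ee_pos: [0.4854, -0.2567, 0.1117]
tcp_rot: [0.192, 0.981, -0.0, 0.0]
ft_force: [-0.2, -1.5, 4.4]
grip_width: 0.0594
grip_force: 20.0
```

```bash
python3 -c "
from h import *
look('pics/l3.png')"
```

```text
9.25 [-0.0343 -0.0006  0.1117] [-0.2 -1.5  4.4] 0.059422152858574905
```

View pics/l3.png

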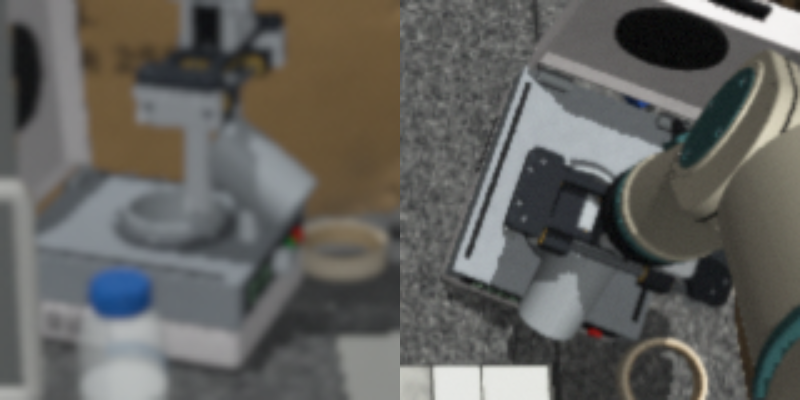

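```bash
cat > prof.py <<'E'
from h import *
for n in ("top","side"):
    im,d,K,D,X=shot(n); M=mill(world(d,K,D,X))*1000
    for x0 in range(-125,10,8):
        m=(abs(M[...,0]-x0)<4)&(abs(M[...,1])<(12 if n=="top" else 30))&(M[...,2]>60)&(M[...,2]<185)
        if m.sum()>3: print(n,x0,m.sum(),np.percentile(M[...,2][m],[2,50,98]).round(0))
E
python3 prof.py
```

```text
top -117 45 [140. 145. 150.]
top -109 46 [144. 150. 156.]
top -101 45 [152. 156. 162.]
top -93 48 [157. 162. 167.]
top -85 50 [164. 168. 173.]
top -77 49 [167. 174. 177.]
top -69 50 [174. 179. 183.]
top -61 32 [178. 183. 185.]
top -37 4 [137. 139. 140.]
top -29 4 [136. 137. 138.]
top -21 5 [141. 142. 143.]
side -117 7 [142. 144. 147.]
side -109 29 [128. 141. 152.]
side -101 36 [ 99. 146. 158.]
side -93 65 [ 62. 133. 163.]
side -85 93 [ 65.  90. 168.]
side -77 59 [ 86. 152. 175.]
side -69 76 [ 86. 140. 180.]
side -61 67 [ 86. 147. 183.]
side -53 48 [ 86. 155. 185.]
side -45 57 [ 85. 139. 183.]
side -37 44 [ 87.  98. 181.]
side -29 22 [ 94. 101. 173.]
side -21 8 [ 93. 103. 105.]
```

```bash
python3 - <<'E'
from h import *
im,d,K,D,X=shot("wrist"); M=mill(world(d,K,D,X))*1000; cv2.imwrite("pics/w2.png",im[...,::-1])
for v in range(0,420,20):
    print(v,[tuple(M[v,u].round(0).astype(int)) if np.isfinite(M[v,u,0]) else None for u in (240,281,320)])
E
```

```text
0 [(np.int64(-573), np.int64(-148), np.int64(-942)), (np.int64(-436), np.int64(-4), np.int64(-586)), (np.int64(-480), np.int64(104), np.int64(-701))]
20 [(np.int64(-511), np.int64(-151), np.int64(-946)), (np.int64(-438), np.int64(-5), np.int64(-726)), (np.int64(-477), np.int64(121), np.int64(-843))]
40 [(np.int64(-446), np.int64(-152), np.int64(-944)), (np.int64(-418), np.int64(-6), np.int64(-845)), (np.int64(-424), np.int64(124), np.int64(-865))]
60 [(np.int64(-381), np.int64(-155), np.int64(-950)), (np.int64(-379), np.int64(-6), np.int64(-944)), (np.int64(-380), np.int64(135), np.int64(-945))]
80 [(np.int64(-312), np.int64(-156), np.int64(-947)), (np.int64(-312), np.int64(-6), np.int64(-946)), (np.int64(-151), np.int64(32), np.int64(-2))]
100 [(np.int64(-232), np.int64(-147), np.int64(-854)), (np.int64(-119), np.int64(-1), np.int64(143)), (np.int64(-135), np.int64(32), np.int64(-1))]
120 [(np.int64(-111), np.int64(-20), np.int64(135)), (np.int64(-110), np.int64(-1), np.int64(150)), (np.int64(-110), np.int64(16), np.int64(145))]
140 [(np.int64(-101), np.int64(-19), np.int64(144)), (
[... 1240 characters left out ...]
20 [(np.int64(-62), np.int64(-10), np.int64(225)), (np.int64(-61), np.int64(0), np.int64(225)), (np.int64(-62), np.int64(8), np.int64(226))]
340 [(np.int64(31), np.int64(-29), np.int64(101)), (np.int64(41), np.int64(-1), np.int64(87)), (np.int64(32), np.int64(25), np.int64(100))]
360 [(np.int64(61), np.int64(-32), np.int64(83)), (np.int64(61), np.int64(-1), np.int64(83)), (np.int64(60), np.int64(28), np.int64(84))]
380 [(np.int64(-53), np.int64(-9), np.int64(234)), (np.int64(-53), np.int64(0), np.int64(234)), (np.int64(-54), np.int64(8), np.int64(235))]
400 [(np.int64(-58), np.int64(-8), np.int64(244)), (np.int64(-57), np.int64(0), np.int64(243)), (np.int64(-58), np.int64(6), np.int64(244))]
```

View pics/w2.png

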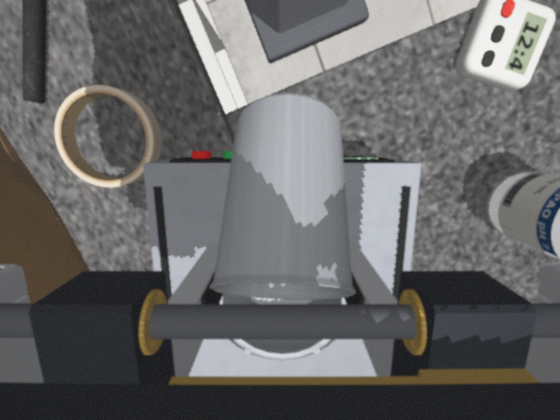

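The wrist view shows the beaker tilted about 57°, with its foot at (290,100) and mouth at (285,290) low between the fingers. It has slipped in the grip instead of turning all the way. I'll rest it stably between the catch's rear edge and the pot's rim and regrip it there.

Emit:
{"fn": "send_rows", "kwargs": {"deltas": [-0.5,0,0,12,0,-0.5,0,0,25,0,-0.5,9,-3.5,25,0,-0.5,18,-7,25,0,-0.5,27,-11,25,0,-0.5,36,-14.5,25,0,-0.5,36,-14.5,18,0,-0.5,36,-14.5,12,0,-0.5,36,-14.5,9,0,-0.5,36,-14.5,9,0]}}

```text
time: 10.5
ee_pos: [0.5201, -0.2703, 0.1195]
tcp_rot: [0.192, 0.981, 0.0, -0.001]
ft_force: [0.3, -0.0, -3.1]
grip_width: 0.0597
grip_force: 20.0
```

```bash
cat > wp.py <<'E'
from h import *
s=monitor.get_state(); print(s["time"],(mill(s["ee_pos"])*1000).round(1),s["ft_force"].round(1),round(s["grip_width"]*1000,1))
im,d,K,D,X=shot("wrist"); M=mill(world(d,K,D,X))*1000
g=mill(s["ee_pos"])*1000
m=(abs(M[...,1]-g[1])<4)&(M[...,2]>113)&(M[...,2]<g[2]+100)&(M[...,0]<g[0]+60)
v=np.where(m)[0]
for r in range(v.min(),v.max(),12):
    q=M[r:r+3][m[r:r+3]]
    if len(q): print(r,np.median(q,0).round(0))
E
python3 wp.py
```

```text
10.5 [  2.9  -0.2 119.5] [ 0.3 -0.  -3.1] 59.7
103 [-80.   1. 139.]
115 [-75.  -0. 145.]
127 [-69.  -0. 150.]
139 [-64.  -0. 155.]
151 [-59.  -0. 159.]
163 [-54.  -0. 163.]
175 [-49.  -0. 168.]
187 [-45.  -0. 172.]
199 [-41.  -0. 175.]
211 [-37.  -0. 179.]
223 [-33.  -0. 183.]
235 [-29.  -0. 186.]
247 [-26.  -0. 189.]
259 [-22.  -0. 192.]
271 [-19.   0. 196.]
283 [ 10.  -0. 145.]
295 [ 15.  -0. 149.]
```

Emit:
{"fn": "send_rows", "kwargs": {"deltas": [-0.5,-2,1,0,0,-0.5,-4,1.5,0,0,-0.5,-4,1.5,-2,0,-0.5,-4,1.5,-2,0]}}

```text
time: 10.95
ee_pos: [0.518, -0.2695, 0.119]
tcp_rot: [0.192, 0.981, -0.0, 0.001]
ft_force: [1.6, -0.2, -0.5]
grip_width: 0.0596
grip_force: 20.0
```

```bash
python3 wp.py
```

```text
10.95 [  0.7  -0.2 119. ] [ 1.6 -0.2 -0.5] 59.6
102 [-83.   0. 140.]
114 [-77.  -0. 146.]
126 [-72.  -1. 150.]
138 [-67.  -0. 155.]
150 [-62.  -0. 159.]
162 [-57.  -0. 164.]
174 [-52.  -0. 168.]
186 [-48.  -0. 171.]
198 [-44.  -0. 175.]
210 [-40.  -0. 178.]
222 [-36.  -0. 182.]
234 [-32.  -0. 185.]
246 [-28.  -0. 188.]
258 [-25.  -0. 191.]
270 [-22.  -0. 195.]
282 [  7.  -0. 145.]
294 [ 12.  -0. 148.]
```

Emit:
{"fn": "send_rows", "kwargs": {"deltas": [0.45,0,0,0,0,0.45,-10,4,9,0,0.45,-20,8,17.5,0,-0.5,-20,8,17.5,0,-0.5,-20,8,17.5,0,-0.5,-20,8,17.5,0], "force": 20}}

```text
time: 11.6
ee_pos: [0.4973, -0.2615, 0.1363]
tcp_rot: [0.192, 0.981, -0.0, 0.0]
ft_force: [0.0, 0.1, 3.3]
grip_width: 0.0568
grip_force: 19.9
```

```bash
python3 wp.py
```

```text
11.6 [-21.4  -0.6 136.3] [0.  0.1 3.3] 56.8
154 [-80.  -1. 139.]
166 [-74.  -1. 144.]
178 [-68.  -1. 149.]
190 [-63.  -1. 154.]
202 [-57.  -1. 158.]
214 [-52.  -1. 162.]
226 [-47.  -1. 166.]
238 [-42.  -1. 170.]
250 [-37.  -1. 174.]
262 [-33.  -0. 177.]
274 [-28.  -1. 181.]
286 [-24.  -1. 184.]
298 [-20.  -1. 188.]
```

Emit:
{"fn": "send_rows", "kwargs": {"deltas": [-0.5,0,0,15,0,-0.5,0,0,30,0,-0.5,-9,3.5,30,0,-0.5,-18,7,30,0,-0.5,-27,11,30,0,-0.5,-27,11,24,0,-0.5,-27,11,18,0,-0.5,-27,11,18,0]}}

```text
time: 12.45
ee_pos: [0.4697, -0.2499, 0.1527]
tcp_rot: [0.192, 0.981, 0.0, -0.001]
ft_force: [0.4, -0.3, -1.8]
grip_width: 0.0565
grip_force: 20.0
```

```bash
python3 wp.py
```

```text
12.45 [-51.4  -0.2 152.7] [ 0.4 -0.3 -1.8] 56.5
155 [-109.   -0.  153.]
167 [-103.   -0.  158.]
179 [-97.  -0. 164.]
191 [-92.  -0. 169.]
203 [-86.  -0. 173.]
215 [-81.  -0. 178.]
227 [-76.  -0. 182.]
239 [-71.  -0. 186.]
251 [-67.  -0. 190.]
263 [-62.  -0. 194.]
275 [-58.  -0. 198.]
287 [-54.  -0. 201.]
299 [-50.  -0. 205.]
```

Emit:
{"fn": "send_rows", "kwargs": {"deltas": [-0.5,-3.5,1.5,0,0,-0.5,-3.5,1.5,-3,0,-0.5,0.5,0,-5,0,-0.5,5.5,-2,-7.5,0,-0.5,9.5,-4,-10,0,-0.5,14,-5.5,-13.5,0,-0.5,14,-5.5,-13.5,0]}}

```text
time: 13.2
ee_pos: [0.485, -0.2555, 0.14]
tcp_rot: [0.192, 0.981, 0.0, 0.0]
ft_force: [-0.4, 1.3, -0.5]
grip_width: 0.0568
grip_force: 20.0
```

```bash
python3 wp.py
```

```text
13.2 [-35.1   0.3 140. ] [-0.4  1.3 -0.5] 56.8
148 [-97.   0. 155.]
160 [-92.   0. 159.]
172 [-86.   0. 162.]
184 [-80.   0. 165.]
196 [-75.   0. 167.]
208 [-70.   0. 170.]
220 [-64.   0. 172.]
232 [-59.   0. 175.]
244 [-54.   0. 178.]
256 [-49.   0. 180.]
268 [-44.   0. 182.]
280 [-39.   0. 185.]
292 [-34.  -0. 187.]
```

Emit:
{"fn": "send_rows", "kwargs": {"deltas": [-0.5,3,-1,-2.5,0,-0.5,5,-2,-5,0,-0.5,8,-3,-8,0,-0.5,10.5,-4.5,-11.5,0,-0.5,10.5,-4.5,-11.5,0,-0.5,12,-5,-14,0,-0.5,14,-6,-17.5,0,-0.5,15.5,-6.5,-21,0,-0.5,15.5,-6.5,-21,0,-0.5,15.5,-6.5,-21,0]}}

```text
time: 14.25
ee_pos: [0.5004, -0.2628, 0.1196]
tcp_rot: [0.192, 0.981, -0.0, 0.001]
ft_force: [2.0, 0.2, 1.2]
grip_width: 0.0566
grip_force: 19.9
```

```bash
python3 wp.py
```

```text
14.25 [-18.1  -0.7 119.6] [2.  0.2 1.2] 56.6
153 [-78.  -1. 131.]
165 [-74.  -0. 163.]
177 [-69.  -0. 164.]
189 [-64.  -1. 164.]
201 [-59.  -0. 164.]
213 [-54.  -1. 164.]
225 [-48.  -1. 164.]
237 [-43.  -1. 165.]
249 [-37.  -1. 165.]
261 [-32.  -1. 165.]
273 [-26.  -1. 165.]
285 [-20.  -1. 165.]
297 [-14.  -1. 166.]
```

Emit:
{"fn": "send_rows", "kwargs": {"deltas": [-0.5,1,-0.5,-3,0,-0.5,2,-1,-6,0,-0.5,3,-1,-9,0,-0.5,4,-1.5,-12,0,-0.5,4,-1.5,-12,0,-0.5,4,-1.5,-12,0,-0.5,4,-1.5,-12,0]}}

```text
time: 15.0
ee_pos: [0.5038, -0.2641, 0.1074]
tcp_rot: [0.192, 0.981, -0.0, 0.0]
ft_force: [3.3, -0.0, 2.8]
grip_width: 0.0566
grip_force: 19.9
```

```bash
python3 wp.py
```

```text
15.0 [-14.5  -0.6 107.4] [ 3.3 -0.   2.8] 56.6
149 [-76.  -0. 119.]
161 [-71.  -0. 138.]
173 [-68.  -0. 154.]
185 [-64.  -1. 165.]
197 [-59.  -1. 165.]
209 [-54.  -1. 164.]
221 [-49.  -1. 162.]
233 [-44.  -1. 161.]
245 [-38.  -0. 160.]
257 [-32.  -0. 159.]
269 [-26.  -0. 158.]
281 [-20.  -0. 157.]
293 [-14.  -1. 155.]
341 [ 15.  -1. 149.]
```

Emit:
{"fn": "send_rows", "kwargs": {"deltas": [-0.5,0,0,3,0,-0.5,0,0,6,0,-0.5,0,0,6,0,-0.5,0,0,20,0,-0.5,0,0,50,0,-0.5,-46,19,50,0,-0.5,-92,38,50,0,-0.5,-120,49,50,0,-0.5,-120,49,50,0]}}

```text
time: 15.95
ee_pos: [0.3777, -0.2124, 0.1573]
tcp_rot: [0.192, 0.981, 0.001, -0.003]
ft_force: [0.6, -0.4, -1.2]
grip_width: 0.0561
grip_force: 20.0
```

```bash
python3 wp.py; python3 - <<'E'
from h import *
im,d,K,D,X=shot("top"); M=mill(world(d,K,D,X))*1000
c=im[185:245,380:440]; im2=shot("side")[0]
o=np.zeros((480,800,3),np.uint8); o[:,:480]=cv2.resize(c,(480,480),interpolation=cv2.INTER_CUBIC); o[:320,480:]=cv2.resize(im2[110:210,220:320],(320,320)); cv2.imwrite("pics/p1.png",o[...,::-1])
rr=np.hypot(M[...,0],M[...,1]); m=(rr<37); print("pot heights",np.percentile(M[...,2][m&np.isfinite(M[...,2])],[5,25,50,75,95]))
# white small things outside
hsv=cv2.cvtColor(im,cv2.COLOR_RGB2HSV); 
E
```

```text
15.95 [-1.508e+02 -1.000e-01  1.573e+02] [ 0.6 -0.4 -1.2] 56.1
149 [-212.    0.  168.]
161 [-207.    0.  188.]
173 [-204.    0.  205.]
185 [-200.   -0.  215.]
197 [-195.   -0.  214.]
209 [-190.   -0.  213.]
221 [-185.   -0.  212.]
233 [-180.   -0.  211.]
245 [-174.    0.  210.]
257 [-168.    0.  209.]
269 [-162.   -0.  208.]
281 [-156.   -0.  206.]
293 [-150.   -0.  205.]
341 [-121.   -0.  199.]
pot heights [44.07315798 45.88376756 47.46167007 58.60346265 67.57894584]
```

View pics/p1.png

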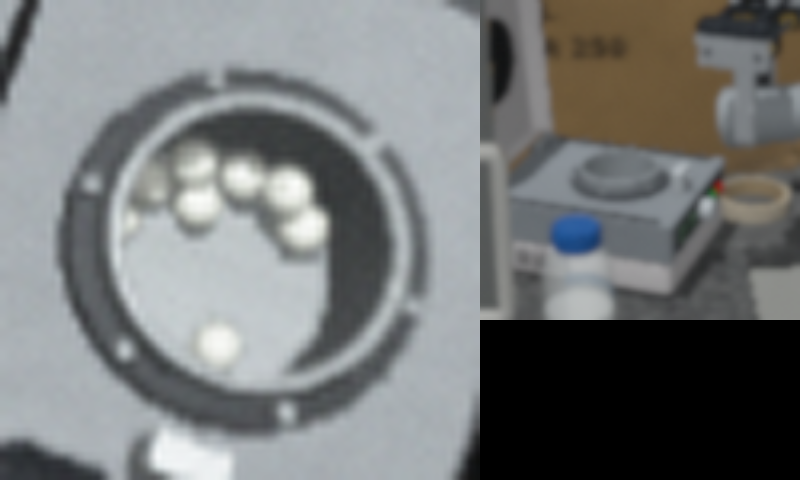

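All eight balls are counted in the pot (crop: seven along its rear-left wall from (125,220) to (303,228), one at (218,343)), and the side view shows the empty beaker lying horizontally in the gripper. Next I lay it on the free worktop on the left and regrip it near its foot.

Emit:
{"fn": "send_rows", "kwargs": {"deltas": [-0.5,10,35,0,0,-0.5,20,80,0,0,-0.5,30,130,0,0,-0.5,40,180,0,0,-0.5,50,230,0,0,-0.5,60,280,0,0,-0.5,70,325,0,0,-0.5,82,360,0,0,-0.5,82,360,-30,0,-0.5,82,360,-60,0]}}

```text
time: 17.1
ee_pos: [0.4681, 0.1481, 0.0969]
tcp_rot: [0.19, 0.982, 0.001, 0.002]
ft_force: [0.5, 0.7, -1.6]
grip_width: 0.0564
grip_force: 20.0
```

Emit:
{"fn": "send_rows", "kwargs": {"deltas": [-0.5,0,0,0,0,-0.5,0,0,-35,0,-0.5,0,0,-60,0,-0.5,0,0,-75,0,-0.5,0,0,-80,0,-0.5,0,0,-80,0]}}

```text
time: 17.7
ee_pos: [0.4665, 0.1453, 0.0177]
tcp_rot: [0.192, 0.981, 0.0, 0.0]
ft_force: [-0.1, -0.6, -2.3]
grip_width: 0.0562
grip_force: 20.0
```

```bash
sed 's/>113/>8/' wp.py > wp2.py; python3 -c "
from rig import monitor; s=monitor.get_state(); print(s['ee_pos'],s['ft_force'])"; python3 wp2.py
```

```text
[0.4664838 0.1452793 0.017703 ] [-0.0578836  -0.55917011 -2.34681369]
17.7 [-203.   364.7   17.7] [-0.1 -0.6 -2.3] 56.2
149 [-265.  365.   28.]
161 [-260.  365.   49.]
173 [-256.  365.   65.]
185 [-253.  365.   74.]
197 [-248.  365.   74.]
209 [-243.  365.   73.]
221 [-238.  365.   72.]
233 [-232.  365.   71.]
245 [-227.  365.   70.]
257 [-221.  365.   69.]
269 [-215.  365.   68.]
281 [-208.  365.   67.]
293 [-202.  365.   65.]
341 [-174.  365.   60.]
```

Emit:
{"fn": "send_rows", "kwargs": {"deltas": [-0.5,0,0,-3,0,-0.5,0,0,-6,0,0.5,0,0,-7,0,0.5,0,0,-7,0,0.5,-11,4.5,-7,0,0.5,-22,9,-7,0,0.5,-32,13,-7,0,-0.5,-32,13,-7,0,-0.5,-32,13,-7,0,-0.5,-32,13,-7,0]}}

```text
time: 18.75
ee_pos: [0.4339, 0.1582, 0.0105]
tcp_rot: [0.192, 0.981, -0.0, 0.0]
ft_force: [-1.4, 0.1, 0.3]
grip_width: 0.0544
grip_force: 20.0
```

Emit:
{"fn": "send_rows", "kwargs": {"deltas": [-0.5,0,0,0,0,-0.5,0,0,20,0,-0.5,0,0,50,0,-0.5,0,0,80,0,-0.5,0,0,80,0], "force": 25}}

```text
time: 19.25
ee_pos: [0.4363, 0.1588, 0.0932]
tcp_rot: [0.192, 0.981, 0.002, 0.003]
ft_force: [-0.2, 0.9, -2.1]
grip_width: 0.0547
grip_force: 25.0
```

```bash
python3 wp2.py
```

```text
19.25 [-236.1  365.8   93.2] [-0.2  0.9 -2.1] 54.7
207 [-264.  366.   91.]
219 [-266.  366.  126.]
231 [-263.  366.  136.]
243 [-258.  366.  136.]
255 [-252.  366.  137.]
267 [-246.  366.  137.]
279 [-241.  366.  138.]
291 [-235.  366.  138.]
303 [-229.  366.  138.]
339 [-211.  366.  140.]
351 [-205.  366.  141.]
363 [-199.  366.  142.]
375 [-193.  366.  142.]
```

Emit:
{"fn": "send_rows", "kwargs": {"deltas": [-0.5,0,-15,20,0,-0.5,-5,-55,40,0,-0.5,-10,-100,42,0,-0.5,-15,-145,42,0,-0.5,-20,-190,42,0,-0.5,-25,-235,42,0,-0.5,-33,-280,42,0,-0.5,-40,-320,42,0,-0.5,-47,-355,42,0,-0.5,-51,-374,42,0]}}

```text
time: 20.3
ee_pos: [0.3809, -0.2189, 0.1311]
tcp_rot: [0.194, 0.981, -0.0, -0.001]
ft_force: [0.3, 0.6, -1.6]
grip_width: 0.0544
grip_force: 25.0
```

Emit:
{"fn": "send_rows", "kwargs": {"deltas": [-0.5,0,0,0,0,-0.5,0,0,0,0]}}

```text
time: 20.5
ee_pos: [0.3819, -0.2153, 0.1313]
tcp_rot: [0.192, 0.981, 0.001, -0.001]
ft_force: [0.4, 0.1, -2.1]
grip_width: 0.055
grip_force: 25.0
```

```bash
python3 wp2.py; python3 - <<'E'
from h import *
W=np.load("top0.npz")["W"]
for u in (300,340,380,395): 
    c=W[255:300,u]; ok=abs(c[:,2])<.012; print(u,c[ok][-1].round(3))
E
```

```text
20.5 [-145.8   -1.2  131.3] [ 0.4  0.1 -2.1] 55.0
207 [-174.   -1.  130.]
219 [-175.   -1.  164.]
231 [-172.   -1.  174.]
243 [-167.   -1.  175.]
255 [-161.   -1.  175.]
267 [-156.   -1.  176.]
279 [-150.   -1.  176.]
291 [-144.   -1.  176.]
303 [-139.   -1.  177.]
339 [-120.   -1.  178.]
351 [-114.   -1.  179.]
363 [-108.   -1.  179.]
375 [-102.   -1.  180.]
300 [ 0.384 -0.016 -0.002]
340 [ 0.385 -0.115  0.002]
380 [ 0.383 -0.215 -0.   ]
395 [ 0.383 -0.255 -0.009]
```

Emit:
{"fn": "send_rows", "kwargs": {"deltas": [-0.5,6,-2,-15,0,-0.5,6,-2,-30,0,-0.5,5,-2,-37,0,-0.5,2,-1,-44,0,-0.5,0,0,-50.5,0,-0.5,-1,0.5,-58,0,-0.5,-2,0.5,-66,0,-0.5,-1,0.5,-73,0,-0.5,0,0,-81,0,-0.5,0,0,-81,0]}}

```text
time: 21.55
ee_pos: [0.3823, -0.2161, 0.0505]
tcp_rot: [0.192, 0.981, -0.0, -0.001]
ft_force: [-1.3, -0.3, -0.0]
grip_width: 0.0544
grip_force: 25.0
```

```bash
python3 wp2.py
```

```text
21.55 [-145.1   -1.8   50.5] [-1.3 -0.3 -0. ] 54.4
204 [-178.   -2.   64.]
216 [-173.   -2.   70.]
228 [-168.   -2.   76.]
240 [-164.   -2.   82.]
252 [-160.   -2.   87.]
264 [-156.   -2.   92.]
276 [-152.   -2.   97.]
288 [-148.   -2.  101.]
300 [-145.   -2.  106.]
348 [-132.   -2.  121.]
360 [-130.   -2.  125.]
372 [-128.   -2.  129.]
```

Emit:
{"fn": "send_rows", "kwargs": {"deltas": [-0.5,2,-1,-7,0,-0.5,5,-1,-14,0,-0.5,9,-3,-20,0,-0.5,14,-4.5,-26,0,-0.5,18,-6,-30,0,-0.5,21,-7.5,-33,0,-0.5,25,-9,-34,0,-0.5,25,-9,-34,0]}}

```text
time: 22.4
ee_pos: [0.3901, -0.2173, 0.0154]
tcp_rot: [0.193, 0.981, 0.005, -0.017]
ft_force: [-27.3, 9.6, 14.3]
grip_width: 0.0534
grip_force: 28.1
```

```bash
python3 wp2.py
```

```text
22.4 [-137.4   -0.    15.4] [-27.3   9.6  14.3] 53.4
245 [-141.    0.   12.]
257 [-143.    0.   38.]
269 [-144.    0.   59.]
281 [-146.   -0.   75.]
293 [-147.   -0.   90.]
341 [-90.   0.  32.]
353 [-102.   -0.   60.]
365 [-102.   -0.   69.]
```

Emit:
{"fn": "send_rows", "kwargs": {"deltas": [-0.5,-6,2.5,-1,0,-0.5,-11,4.5,-3,0,-0.5,-11,4.5,-5,0,0.5,-11,4.5,-5,0,0.5,-11,4.5,-5,0,0.5,-6,2.5,-4,0,0.5,0,0,0,0,0.5,0,0,0,0], "force": 20}}

```text
time: 23.25
ee_pos: [0.4104, -0.226, 0.0181]
tcp_rot: [0.192, 0.981, -0.001, 0.002]
ft_force: [0.2, 0.0, 0.1]
grip_width: 0.0708
grip_force: 0.0
```

```bash
python3 wp2.py;  python3 - <<'E'
from h import *
s=monitor.get_state(); im,d,K,D,X=shot("wrist"); W=world(d,K,D,X); cv2.imwrite("pics/w3.png",im[...,::-1])
m=(W[...,2]>.078)&(W[...,2]<.093)&(np.hypot(W[...,0]-.41,W[...,1]+.225)<.05); print(m.sum(), W[m].mean(0), cv2.minEnclosingCircle(W[m][:,:2].astype(np.float32)))
E
```

```text
23.25 [-115.3   -0.4   18.1] [0.2 0.  0.1] 70.8
207 [-143.   -0.   13.]
219 [-145.   -0.   50.]
231 [-147.   -0.   75.]
291 [-91.  -0.  19.]
303 [-91.  -1.  32.]
339 [-96.  -0.  73.]
351 [-91.  -1.  74.]
363 [-91.  -0.  82.]
375 [-88.  -1.  85.]
7283 [ 0.41461458 -0.22730958  0.0831566 ] ((0.41172492504119873, -0.22616295516490936), 0.04926348477602005)
```

View pics/w3.png

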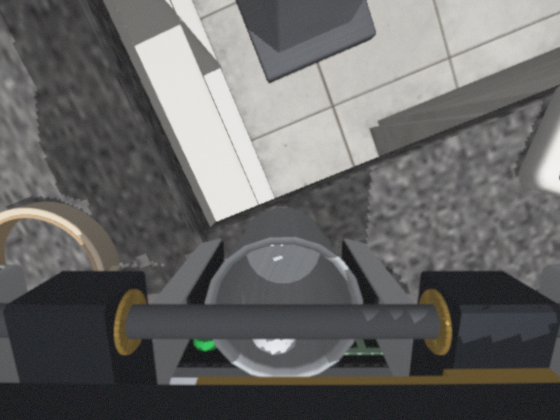

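The beaker stands upright between the open fingers (mouth centred at (285,308)) against the mill's front, close to the worktop edge. I'll grip it and move it to the free spot on the left.

Emit:
{"fn": "send_rows", "kwargs": {"deltas": [-0.5,0,0,0,0,-0.5,0,0,0,0,-0.5,0,0,0,0,-0.5,0,0,15,0,-0.5,-5,2,40,0,-0.5,-5,20,60,0,-0.5,-5,60,60,0,-0.5,-5,105,60,0,-0.5,0,150,60,0,-0.5,0,195,60,0], "force": 20}}

```text
time: 24.35
ee_pos: [0.408, -0.0283, 0.0775]
tcp_rot: [0.192, 0.981, 0.0, 0.0]
ft_force: [0.7, 1.0, -0.5]
grip_width: 0.0598
grip_force: 21.2
```

Emit:
{"fn": "send_rows", "kwargs": {"deltas": [-0.5,5,45,0,0,-0.5,10,90,0,0,-0.5,15,135,0,0,-0.5,20,170,0,0,-0.5,20,185,0,0,-0.5,20,185,0,0,-0.5,20,185,-30,0,-0.5,20,185,-50,0,-0.5,20,185,-55,0,-0.5,20,185,-55,0]}}

```text
time: 25.35
ee_pos: [0.4271, 0.1536, 0.022]
tcp_rot: [0.193, 0.981, -0.001, -0.001]
ft_force: [-0.3, -0.2, -2.1]
grip_width: 0.0598
grip_force: 21.2
```

```bash
python3 -c "
from rig import monitor; s=monitor.get_state(); print(s['ee_pos'],s['ft_force'])"; python3 wp2.py
```

```text
[0.42706346 0.15355772 0.02203196] [-0.28329995 -0.15068244 -2.11929775]
25.35 [-242.7  357.5   22. ] [-0.3 -0.2 -2.1] 59.8
211 [-267.  358.   14.]
223 [-269.  357.   49.]
235 [-270.  357.   74.]
247 [-270.  357.   87.]
259 [-234.  358.    8.]
271 [-226.  358.    8.]
283 [-217.  357.    8.]
295 [-215.  358.   22.]
343 [-215.  358.   68.]
355 [-215.  357.   77.]
367 [-215.  357.   85.]
```

Emit:
{"fn": "send_rows", "kwargs": {"deltas": [-0.5,0,0,-3,0,-0.5,0,0,-4.5,0,-0.5,0,0,-4.5,0,0.5,0,0,-4.5,0,0.9,0,0,-4.5,0,1,0,0,20,0,1,0,0,65,0,1,0,0,110,0,1,0,0,140,0]}}

```text
time: 26.3
ee_pos: [0.4284, 0.1554, 0.1653]
tcp_rot: [0.192, 0.981, 0.001, 0.001]
ft_force: [1.5, 0.5, 0.9]
grip_width: 0.094
grip_force: 0.0
```

```bash
python3 - <<'E'
from h import *
s=monitor.get_state(); print(s["time"],s["ee_pos"])
im,d,K,D,X=shot("wrist"); W=world(d,K,D,X); Z=W[...,2]
m=(Z>.080)&(Z<.092)&(np.hypot(W[...,0]-.427,W[...,1]-.153)<.045); print(m.sum(),cv2.minEnclosingCircle(W[m][:,:2].astype(np.float32)),np.percentile(Z[m],[5,50,95]))
im,d,K,D,X=shot("top"); M=mill(world(d,K,D,X))*1000
m=(M[...,2]>150)&(M[...,0]>100)&(M[...,0]<220)&(abs(M[...,1])<95)&(M[...,2]<330)
q=M[m]; print(q.min(0),q.max(0)); 
for z in (180,220,250,280,295): 
    k=abs(q[:,2]-z)<8; print(z,k.sum(),np.percentile(q[k],[3,50,97],axis=0).round(0).tolist())
rr=np.hypot(M[...,0],M[...,1]); 
E
```

```text
26.3 [0.42836826 0.15539783 0.16526486]
1014 ((0.43055418133735657, 0.1541474312543869), 0.03129591420292854) [0.08068178 0.08322357 0.08462334]
[120.75135591 -89.19700031 150.00452966] [159.97863534  88.64798236 307.51582534]
180 305 [[124.0, -85.0, 173.0], [139.0, -4.0, 180.0], [148.0, 87.0, 187.0]]
220 397 [[126.0, -85.0, 213.0], [142.0, -7.0, 220.0], [150.0, 87.0, 227.0]]
250 242 [[128.0, -84.0, 242.0], [146.0, -6.0, 245.0], [151.0, 87.0, 256.0]]
280 68 [[129.0, -87.0, 273.0], [131.0, 42.0, 283.0], [158.0, 88.0, 288.0]]
295 1272 [[129.0, -83.0, 288.0], [141.0, 1.0, 291.0], [158.0, 84.0, 301.0]]
```

Emit:
{"fn": "send_rows", "kwargs": {"deltas": [-1,5,0,45,0,-1,10,-20,90,0,-1,15,-60,120,0,-1,20,-105,140,0,-1,25,-150,160,0,-1,30,-195,180,0,-1,35,-240,185,0,-1,40,-285,185,0,-1,45,-330,185,0,-1,50,-370,185,0]}}

```text
time: 27.4
ee_pos: [0.4773, -0.2167, 0.3465]
tcp_rot: [0.192, 0.981, 0.0, -0.001]
ft_force: [0.7, 0.4, -1.1]
grip_width: 0.0172
grip_force: 0.0
```

Emit:
{"fn": "send_rows", "kwargs": {"deltas": [-1,20,-15,0,0,-1,60,-35,0,0,-1,100,-50,0,0,-1,140,-65,0,0,-1,175,-75,0,0,-1,200,-82,0,0,-1,215,-88,0,0,-1,215,-88,0,0,-1,215,-88,0,0]}}

```text
time: 28.3
ee_pos: [0.692, -0.3028, 0.3458]
tcp_rot: [0.192, 0.981, 0.0, -0.001]
ft_force: [0.1, -0.6, 0.2]
grip_width: 0.0005
grip_force: 0.0
```

```bash
python3 -c "
from h import *
s=monitor.get_state(); print(s['ee_pos'],(mill(s['ee_pos'])*1000).round(1),s['joint_pos'].round(2))"
```

```text
[ 0.6919574  -0.30284689  0.34577858] [174.5  34.3 345.8] [ 0.17  0.78  0.55  0.92 -0.37  1.52  1.78]
```

Emit:
{"fn": "send_rows", "kwargs": {"deltas": [-1,4,-1.5,-20,0,-1,4,-1.5,-60,0,-1,4,-1.5,-96,0,-1,-8,3.5,-96,0,-1,-20,8,-96,0,-1,-32,13,-95,0,-1,-44,18,-95,0,-1,-56,22.5,-95,0,-1,-60,24.5,-95,0]}}

```text
time: 29.2
ee_pos: [0.6319, -0.2777, 0.2535]
tcp_rot: [0.192, 0.981, 0.0, 0.001]
ft_force: [2.4, -1.5, -1.2]
grip_width: 0.0005
grip_force: 1.2
```

```bash
cat > lid.py <<'E'
from h import *
s=monitor.get_state(); print(s["time"],(mill(s['ee_pos'])*1000).round(1),s["ft_force"].round(1))
im,d,K,D,X=shot("side"); M=mill(world(d,K,D,X))*1000
m=(abs(M[...,1]-88)<4)&(M[...,2]>95)&(M[...,0]<200)&(M[...,0]>-120)
q=M[m]; 
if len(q)>10:
    print(len(q),q.min(0).round(0),q.max(0).round(0)); c=q[:,[0,2]].mean(0); v=np.linalg.svd(q[:,[0,2]]-c,full_matrices=False)[2][0]; v*=np.sign(v[1]); print("lid angle ~",np.degrees(np.arctan2(v[1],-v[0])))
E
python3 lid.py
```

```text
29.2 [109.3  35.  253.5] [ 2.4 -1.5 -1.2]
267 [ 62.  84. 153.] [107.  92. 614.]
lid angle ~ 89.27284394370855
```

Emit:
{"fn": "send_rows", "kwargs": {"deltas": [-1,-13,5,-2,0,-1,-26,10.5,-5,0,-1,-38,15.5,-9,0,-1,-50,20,-15,0,-1,-62,25,-22,0,-1,-73,29.5,-28.5,0,-1,-83,33.5,-37,0,-1,-93,38,-47,0,-1,-103,42,-57,0,-1,-103,42,-57,0]}}

```text
time: 30.25
ee_pos: [0.5275, -0.2351, 0.1947]
tcp_rot: [0.192, 0.981, 0.001, -0.002]
ft_force: [-0.2, -0.4, 0.1]
grip_width: 0.0005
grip_force: 0.0
```

```bash
python3 lid.py
```

```text
30.25 [ -3.4  35.2 194.7] [-0.2 -0.4  0.1]
662 [-110.   84.  106.] [ 93.  92. 616.]
lid angle ~ 82.30373372137315
```

```bash
cat > lid2.py <<'E'
from h import *
s=monitor.get_state(); print(s["time"],(mill(s['ee_pos'])*1000).round(1),s["ft_force"].round(1))
im,d,K,D,X=shot("top"); M=mill(world(d,K,D,X))*1000
for x0 in range(-110,170,15):
    m=(abs(M[...,0]-x0)<4)&(abs(M[...,1]-68)<14)
    if m.sum()>3: print(x0,m.sum(),np.percentile(M[...,2][m],[10,50,90]).round(0))
E
python3 lid2.py
```

```text
30.3 [ -1.9  35.1 195.4] [ 0.2 -0.3 -0.4]
-110 201 [  1. 711. 716.]
-95 197 [  1. 700. 704.]
-80 201 [ 84. 689. 692.]
-65 206 [ 85. 676. 680.]
-50 255 [ 86. 661. 667.]
-35 248 [205. 642. 654.]
-20 531 [199. 452. 638.]
-5 365 [190. 471. 634.]
10 275 [302. 546. 625.]
25 152 [433. 600. 616.]
40 64 [478. 591. 606.]
55 6 [155. 157. 372.]
115 4 [122. 124. 125.]
130 14 [116. 117. 120.]
160 10 [-1. -0.  1.]
```

Emit:
{"fn": "send_rows", "kwargs": {"deltas": [-1,-10,4,-8,0,-1,-18,7,-15,0,-1,-26,11,-23,0,-1,-34,14,-31,0,-1,-43,10,-41,0,-1,-52,4,-50,0,-1,-62,-3,-56,0,-1,-67,-9,-60,0,-1,-67,-9,-63,0,-1,-67,-9,-63,0]}}

```text
time: 31.35
ee_pos: [0.4626, -0.2456, 0.1323]
tcp_rot: [0.192, 0.981, 0.0, -0.0]
ft_force: [0.6, 0.2, 0.2]
grip_width: 0.0002
grip_force: 0.0
```

Emit:
{"fn": "send_rows", "kwargs": {"deltas": [-1,0,0,-3,0,-1,0,0,-6,0,-1,0,0,-9,0,-1,0,0,-12,0,-1,0,0,-15,0,-1,0,0,-17,0,-1,0,0,-17,0]}}

```text
time: 32.05
ee_pos: [0.4627, -0.2449, 0.1187]
tcp_rot: [0.192, 0.981, 0.001, 0.001]
ft_force: [-7.8, 4.3, 35.1]
grip_width: 0.0001
grip_force: 17.4
```

```bash
python3 lid2.py
```

```text
32.05 [-59.7   1.7 118.7] [-7.8  4.3 35.1]
-110 213 [  1. 621. 639.]
-95 274 [  2. 543. 608.]
-80 212 [119. 262. 568.]
-65 101 [119. 260. 500.]
-50 70 [118. 258. 261.]
-35 73 [119. 259. 261.]
-20 21 [117. 118. 120.]
-5 21 [117. 119. 121.]
10 28 [117. 119. 121.]
25 41 [117. 120. 121.]
40 41 [117. 119. 120.]
55 43 [118. 120. 121.]
70 41 [117. 120. 121.]
85 39 [118. 119. 121.]
100 43 [118. 120. 121.]
115 23 [118. 119. 122.]
160 12 [-1.  1.  3.]
```

Emit:
{"fn": "send_rows", "kwargs": {"deltas": [-1,0,0,5,0,-1,0,0,15,0,-1,0,0,40,0,-1,0,0,80,0,-1,0,30,120,0,-1,0,75,140,0,-1,0,120,140,0,-1,0,160,140,0,-1,0,160,140,0]}}

```text
time: 33.0
ee_pos: [0.4631, -0.0785, 0.2553]
tcp_rot: [0.187, 0.982, 0.002, -0.001]
ft_force: [0.5, 0.5, -0.3]
grip_width: 0.0002
grip_force: 0.0
```

```bash
python3 lid2.py | head -16; python3 - <<'E'
from h import *
im,d,K,D,X=shot("top"); W=world(d,K,D,X); M=mill(W)*1000
m=(M[...,2]>112)&(M[...,2]<126)&(abs(M[...,1])<80)&(M[...,0]>-80)&(M[...,0]<105); q=M[m]
print("lid plane slope",np.polyfit(q[:,0],q[:,2],1),m.sum())
Z=W[...,2]; m=(Z>.075)&(Z<.095)&(np.hypot(W[...,0]-.43,W[...,1]-.154)<.05); print("beaker",cv2.minEnclosingCircle(W[m][:,:2].astype(np.float32)),np.median(Z[m]))
cv2.imwrite("pics/end.png",im[...,::-1])
E
```

```text
33.0 [-122.   156.   255.3] [ 0.5  0.5 -0.3]Traceback (most recent call last):
  File "<stdin>", line 4, in <module>
    raise TypeError("expected non-empty vector for x")
TypeError: expected non-empty vector for x
```

Emit:
{"fn": "send_rows", "kwargs": {"deltas": [-1,-5,40,10,0,-1,-10,85,20,0,-1,-20,130,20,0,-1,-35,175,20,0,-1,-50,220,20,0,-1,-65,265,20,0,-1,-80,310,20,0,-1,-95,355,20,0,-1,-110,400,20,0,-1,-125,445,20,0]}}

```text
time: 34.1
ee_pos: [0.3387, 0.3603, 0.2757]
tcp_rot: [0.193, 0.981, 0.0, 0.001]
ft_force: [2.0, -0.2, -0.1]
grip_width: 0.0
grip_force: 0.0
```

```bash
python3 - <<'E'
from h import *
im,d,K,D,X=shot("top"); W=world(d,K,D,X); M=mill(W)*1000
cv2.imwrite("pics/end.png",im[...,::-1])
m=(M[...,2]>105)&(M[...,2]<140)&(abs(M[...,1])<80)&(M[...,0]>-80)&(M[...,0]<105); q=M[m]
if len(q): print("lid plane slope",np.polyfit(q[:,0],q[:,2],1),m.sum())
Z=W[...,2]; m=(Z>.075)&(Z<.095)&(np.hypot(W[...,0]-.43,W[...,1]-.154)<.05); print("beaker",m.sum(),m.any() and cv2.minEnclosingCircle(W[m][:,:2].astype(np.float32)),np.median(Z[m]))
E
```

```text
lid plane slope [2.43306094e-04 1.19481632e+02] 5689
beaker 159 ((0.4307810068130493, 0.1545637995004654), 0.03127138316631317) 0.08423827513492754
```

View pics/end.png

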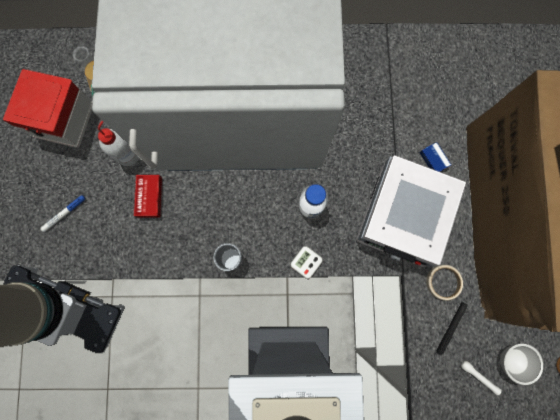

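The final view shows the lid shut flat at px (413,210), the beaker empty and upright at (228,257), and the bottle, timer and carton where they were. I'm handing the job in.

```bash
python3 -c "
from rig import env; print(env.job_done())"
```

```text
the job is handed in; nothing more can be done
None
```

I handed the job in at about 34 s: all eight balls were counted in the pot before the lid closed, the beaker stands empty and upright on the worktop, the lid measures flat and shut, and the bottle, timer and carton look unmoved; the hand-in call gave no verdict.

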